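# Hang the long tool tote on the site-office hook stand

### The arm

A 6-joint arm with a two-finger parallel gripper is mounted at the origin on the work surface. World frame = base frame: x ahead of the robot, y to its left, z up, the work surface at z = 0. Lengths are in mm, angles in rad, forces in N, time in s.
With the tool pointing down it reaches from about 350 to 975 mm from the base axis. Payload 7.1 kg.
Tool frame: the origin (TCP) lies between the finger pads; the fingertips stand 19 mm ahead of it and the grasp point (between the pads) is the TCP (ctrl.tcp_to_tips is the distance from the TCP to the fingertips, in mm); z points along the fingers, y is the line along which they close (so a half turn about z gives the same grasp; the last joint's range is limited). The gripper opens to 88 mm and grips with 3 to 60 N. Pads are 20 mm wide; open, the fingers measure 115 mm over their backs; the gripper's body (75 mm by 178 mm) begins 61 mm behind the grasp point.
Start: joints at [-1.178, 0.423, 1.63, -0, 1.089, -0.019], TCP at [250.178, -572.727, 241.675] pointing down, gripper open.
Joint ranges: [-3, 3], [-0.9, 2.11], [0.09, 2.58], [-1.31, 4.45], [0.11, 2.69], [-2.54, 2.54]. Speed limits (rad/s): [2.39, 2.39, 3.01, 3.14, 3.14, 3.14].

### API

Orientations are given as a rotation vector (axis times angle).
In Python, from workcell import status, optics, ctrl gives the robot as it stands. The module is installed in compiled form; this text tells all that it offers.
- The arm moves only by the shell command python3 -m inch 'ROWS'. ROWS is JSON, a list that holds one entry, the list of rows, each a list of 7 numbers: the shift along the tool's x, y, z in mm, then the turn, a rotation vector about the tool's x, y, z in rad, then the opening in per cent of the stroke, from 0 (shut) to 100 (fully open). A call has 1 to 20 rows; each row is the pose to reach, as a shift and turn from the pose commanded when the call began, along the tool's axes at that moment; what a row does not reach only later rows make up. A row lasts 1/10 s, in which the tool goes at most 50 mm and 8.59 degrees, less where a joint would pass 70% of its speed; a pose out of reach is approached as far as the arm can. A call with a gripper value outside its range is refused whole. The fingers move at their own pace and stop on an object; the grip force is fixed at half the most. Time passes only in rows, so rows that repeat a pose let the fingers close. It gives the time, the measured TCP pose, the force, the opening and the grip force at its end, in the units of the state.
- status.get_obs(): the state, without advancing time (a new reading comes with each control period).
- optics.get_image(name): name is "side" or "top" or "wrist"; returns a dict with "frame" (384x512x3 uint8, red, green, blue), "fx", "fy", "cx", "cy" (pixels), "rvec" (rotation vector, rad) and "tvec" (3), from world to camera coordinates, as OpenCV has them; the wrist camera has in their place "hand_eye" (4x4, takes a point from camera to tool coordinates, whose origin is the TCP and whose axes are the flange's). Camera axes: x right, y down, z forward; pixel columns grow to the right and rows downward; lengths in mm; the calibration is good to about 2 mm. A picture is of the moment at which its call begins: read the wrist's pose just before it. There is no depth.
- ctrl.close_job(): hands the job in; it is judged then, once.
The state is a dict: "t": time; "qpos": joint angles; "qvel": joint speeds; "joint_torque": joint torques, N m; "ee_pos": TCP position; "orientation": TCP orientation; "ft_force": force on the tool from outside, world axes, zero at the start; "moment": the same for the moment, N m; "width": finger opening in mm; "grasp_force": force on a finger pad.
Only numpy, scipy, OpenCV 4.12 (cv2) and the standard library are available. Lean on these libraries where they do the work, as an engineer would, in place of code of your own. Each camera call takes 0.05 s, during which the arm holds its last target. There are 200 camera calls.

### The job

Pick up the longer of the two steel totes by its bar handle and hang it by that handle on the hook stand, across both prongs, so that it hangs level and free, clear of the table and of the stand's base. Keep it roughly level on the way so that nothing spills. Leave the short tote and the tin where they stand.

Things in the scene. Friction and masses are not known exactly. Their poses are not given: they have to be found in the camera images.
- long_tote: The LONGER of two bare steel totes, 0.4 to 0.85 kg, loose on the table. Tray 90 (own x) x 156 (own y) x 50 high; 3 mm end plates rise at both ends to 170 (60 wide in x, 32 above 100). Between them runs a round black bar handle along own y, diameter 24, length 150, axis 155 above the underside; open window 93 high between bar and tray rim. Origin: centre of underside, below the bar. Sizes in mm.
- short_tote: Bystander: the SHORTER tote, built alike but only 90 mm long (own y), so its 84 mm handle does not fit over both prongs. 90 mm wide, 170 mm high. Origin: centre of the underside.
- hook_stand: Fixed steel stand, sizes in mm. Base 190 (own x) x 130 x 10. Two uprights at x=+70, y=+-45, 14 thick, 230 high, open between above 70. From each a prong, 10 thick, runs level to -x (robot side), axis 225 high, to x=-26, then steeply up to its tip at x=-34, top 260. Bar across both prongs: axis 242 high, best over origin (x -10..15, y +-20). Enter from -x, bar above tips. Origin: base centre, z=0.
- tin: Bystander: closed metal tin with a paper band, 72 mm in diameter, 110 mm high, standing farther out on the right (-y). Origin: centre of the underside.

How it is judged (in metres and radians):
At the end, for the whole second after the job is handed in: The long tote hangs by its handle on the stand's prongs: underside 74 to 102 mm above the table, within 0.2 rad of level, middle within 50 mm (own x) and 40 mm (own y) of the stand's origin, carried by the stand, released, at rest; short tote and tin within 30 mm of their starts (height (world z) of long_tote between 0.074 and 0.102 m and angle between long_tote's own z axis and vertical below 0.2 rad and x of long_tote in the frame of hook_stand between -0.05 and 0.05 m and y of long_tote in the frame of hook_stand between -0.04 and 0.04 m and contact force between long_tote and hook_stand above 1.5 N and linear speed of long_tote below 0.04 m/s and angular speed of long_tote below 0.3 rad/s and distance of each of short_tote, tin from where it was at the start of the episode below 0.03 m); the robot touches nothing.
It fails at once if the long tote is tipped by more than 35 degrees (angle between long_tote's own z axis and vertical above 0.61 rad).
It fails at once if the short tote is shifted by more than 30 mm (distance of short_tote from where it was at the start of the episode above 0.03 m).
It fails at once if the tin is shifted by more than 30 mm (distance of tin from where it was at the start of the episode above 0.03 m).
It also fails if it takes over 53 s, if anything falls off the work surface, if the arm or the gripper's body presses on something with over 40 N, if the wrist force passes 120 N, or if a joint passes its speed limit or range.

## Working session

There is one attempt and no reset: what is moved stays moved. The work goes in short steps, Python scripts to look and compute and a shell command to move; the robot and the scene stay as the last step left them, time stands still between calls to the robot, and variables do not carry over. Pictures are saved under pics/ and viewed, at most 10 in all, crops included, and the job is handed in when it is done.

```bash
mkdir -p pics
python3 - <<'E'
from workcell import status, optics
import cv2, numpy as np
o=status.get_obs(); print({k:np.round(v,3) for k,v in o.items()})
for n in("top","side"):
    d=optics.get_image(n); cv2.imwrite(f"pics/{n}0.png",d["frame"][:,:,::-1])
    R=cv2.Rodrigues(np.array(d["rvec"]))[0]; print(n,d["fx"],d["cx"],d["cy"],-R.T@d["tvec"],R.round(3).tolist())
    np.savez(f"pics/{n}0.npz",**d)
E
```

```text
{'t': np.float64(0.0), 'qpos': array([-1.178,  0.424,  1.631, -0.   ,  1.089, -0.019]), 'qvel': array([-0.   ,  0.   ,  0.   , -0.   , -0.001,  0.   ]), 'joint_torque': array([ 3.0000e-03, -5.4463e+01, -2.7367e+01,  6.5000e-02,  2.3000e-02,
       -0.0000e+00]), 'ee_pos': array([ 249.972, -572.23 ,  240.891]), 'orientation': array([-3.074e+00, -6.420e-01,  1.000e-03]), 'ft_force': array([ 0.208, -0.135,  0.279]), 'moment': array([-0.004, -0.002, -0.037]), 'grasp_force': np.float64(0.0), 'width': np.float64(87.911)}
top 400.4115272634121 254.81638534778978 195.71519471860108 [ 505.24324961  -14.66838315 1157.52199544] [[-0.005, -1.0, -0.018], [-0.999, 0.006, -0.039], [0.039, 0.018, -0.999]]
side 367.5312848819912 257.3714448601225 192.5371654188294 [195.27331907 673.19823866 564.08881652] [[-0.891, -0.455, -0.007], [-0.257, 0.516, -0.817], [0.375, -0.726, -0.576]]
```

View pics/top0.png

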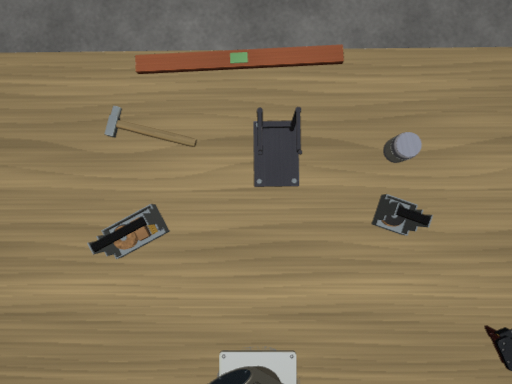

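View pics/side0.png

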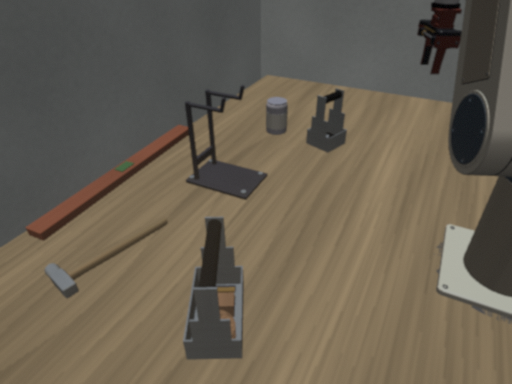

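Top view: long tote on the left, with its dark bar running from about (92,247) to (146,224). The stand base has its front corners at about (254,188) and (299,186), with prongs up to row 108. The short tote is near (400,215) and the tin near (406,146).

```bash
cat > h.py <<'E'
import numpy as np, cv2
def ray(d,px,z):
    R=cv2.Rodrigues(np.array(d["rvec"],float))[0]; c=-R.T@np.array(d["tvec"],float)
    v=R.T@np.array([(px[0]-d["cx"])/d["fx"],(px[1]-d["cy"])/d["fy"],1.]); return c+v*(z-c[2])/v[2]
def blob(g,lo,hi,x0,y0,x1,y1):
    m=np.zeros_like(g); m[y0:y1,x0:x1]=cv2.inRange(g,lo,hi)[y0:y1,x0:x1]
    cs=cv2.findContours(m,cv2.RETR_EXTERNAL,cv2.CHAIN_APPROX_NONE)[0]; return max(cs,key=cv2.contourArea)
E
python3 - <<'E'
from h import *
d=np.load("pics/top0.npz"); f=d["frame"]; g=f.max(2)
print(g[222:250:3,88:150:6]); print(g[150:192:6,246:306:4])
for hi in (22,30,38):
    c=blob(g,0,hi,84,200,172,262); r=cv2.minAreaRect(c); b=cv2.boxPoints(r)
    w=np.array([ray(d,p,162) for p in b]); print(hi,r, w.mean(0).round(1), (w[:,:2]).round(0).tolist())
for lo,hi in((0,60),):
    c=blob(f.max(2),lo,hi,246,150,306,194); r=cv2.minAreaRect(c); b=cv2.boxPoints(r); print(r)
    print(b.tolist(),[ray(d,p,10)[:2].round(0).tolist() for p in b])
E
```

```text
[[143 144 144 145 145  84 128  75  22  20  72]
 [135 136 145 147 114  83  65  21  16  14 132]
 [125 126 125 108 114 120  21  19  17 144  81]
 [135 134 134  57 143  23  19  18 142 142  55]
 [138 137 138  59  23  23  20 153 127 137  90]
 [143 143  58  23  22  18 126 143  92 134 115]
 [142 141  18  20  20 108 126 138  89 112 138]
 [111  21  19  19  47 140 136 135 105 139 125]
 [138  22  21  44  58 131 134 138 137 118 143]
 [136  21  28  58  56  64 131 137  75 142 139]]
[[143 143  67  54  47  68  69  66  66  66  66  65  66  38 131]
 [146 147  75  67  66  67  67  66  67  66  65  68  66  94 146]
 [139 133  70  66  65  66  66  66  65  65  64  67  66  77 140]
 [148 151  71  66  66  66  64  65  66  65  65  68  66  77 145]
 [148 150  82  65  68  64  66  64  66  65  66  67  63  77 150]
 [152 153  82 133  78  63  66  65  66  66  67  65 138  80 160]
 [159 159 106  65  64  88  84  79  73  94 100 103 104 125 146]]
22 ((118.197265625, 234.0092010498047), (8.059696197509766, 57.772457122802734), 61.69924545288086) [450.  344.6 162. ] [[425.0, 413.0], [493.0, 286.0], [475.0, 276.0], [407.0, 403.0]]
30 ((117.92906188964844, 234.30450439453125), (9.058823585510254, 58.647056579589844), 61.927513122558594) [449.3 345.3 162. ] [[425.0, 415.0], [493.0, 286.0], [473.0, 275.0], [405.0, 404.0]]
38 ((117.9740219116211, 234.01382446289062), (9.529411315917969, 59.11764907836914), 61.92750930786133) [450.  345.2 162. ] [[426.0, 416.0], [495.0, 286.0], [474.0, 274.0], [405.0, 405.0]]
((298.0, 151.5), (3.0, 4.0), 90.0)
[[296.0, 150.0], [300.0, 150.0], [300.0, 153.0], [296.0, 153.0]] [[680.0, -113.0], [680.0, -125.0], [672.0, -125.0], [672.0, -113.0]]
```

Run:
```python
import cv2
a=cv2.imread("pics/top0.png")
l=cv2.resize(a[195:265,80:180],(800,560),interpolation=cv2.INTER_CUBIC)[:, :]
r=cv2.resize(a[100:195,240:310],(413,560),interpolation=cv2.INTER_CUBIC)
l=cv2.resize(l,(386,270)); c=cv2.copyMakeBorder(l,0,290,0,0,cv2.BORDER_CONSTANT)
cv2.imwrite("pics/crop0.png",cv2.hconcat([c,r]))
```

```text
(no output)
```

View pics/crop0.png

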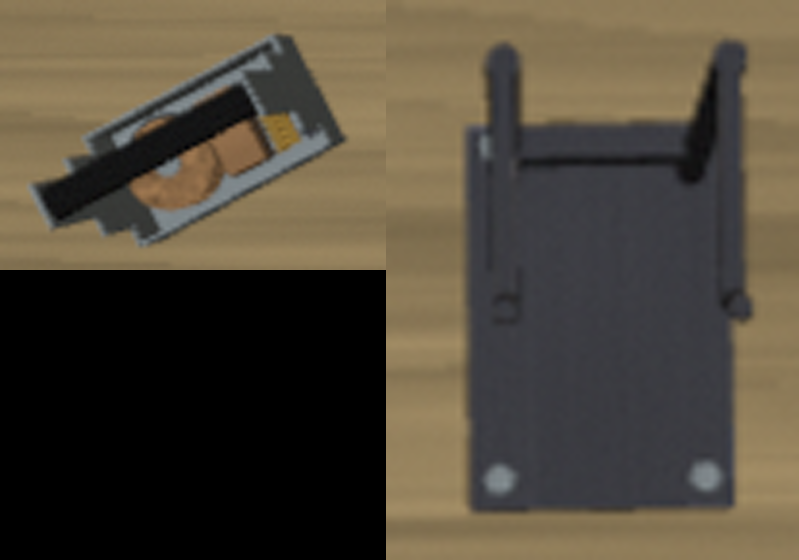

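```bash
cat >> h.py <<'E'
from scipy.spatial.transform import Rotation as Ro
def go(p,yaw):  # tool pointing down, tool y at angle yaw in world -> shift (mm), turn (rad) in tool axes
    from workcell import status
    o=status.get_obs(); R=Ro.from_rotvec(o["orientation"])
    y=np.array([np.cos(yaw),np.sin(yaw),0]); z=np.array([0,0,-1.]); T=Ro.from_matrix(np.stack([np.cross(y,z),y,z],1))
    return (R.inv().apply(np.array(p)-o["ee_pos"])).round(1),(R.inv()*T).as_rotvec().round(3)
E
python3 - <<'E'
from h import *
d=np.load("pics/top0.npz")
P=[ray(d,p,10)[:2] for p in((254.2,186.5),(298.6,186.2),(253.4,121.5))]
print(np.round(P,1),np.linalg.norm(P[0]-P[1]),np.linalg.norm(P[0]-P[2]))
ex=P[2]-P[0]; ey=P[0]-P[1]; print("origin",(P[1]+P[2])/2,"yaw",np.arctan2(ex[1],ex[0]),np.arctan2(-ey[0],ey[1]))
# prong tips z=260 and bases at uprights
T=[ray(d,(240+(u-386)/5.9,100+v/5.9),z)[:2].round(1) for u,v,z in((507,310,255),(740,305,255),(503,60,225),(731,55,225))]; print(T)
print(go((470,200,300),.2)); print(go((450,345,235),.486))
E
```

```text
[[ 576.1    7.6]
 [ 576.2 -119.6]
 [ 764.2    9. ]] 127.24949549163972 188.12748123953827
origin [670.18880594 -55.29553641] yaw 0.007408888440870802 0.0007056382622214918
[array([637.9, -11.8]), array([ 639.2, -101.1]), array([742.4, -10.7]), array([ 743.5, -101.3])]
(array([ 510.7, -619.8,  -58.1]), array([-1.000e-03, -1.000e-03, -1.359e+00]))
(array([ 550.4, -760.6,    7.1]), array([-1.000e-03, -1.000e-03, -1.645e+00]))
```

```bash
python3 -m inch '[[[510,-620,-58,0,0,-1.36,100],[510,-620,-58,0,0,-1.36,100],[510,-620,-58,0,0,-1.36,100],[510,-620,-58,0,0,-1.36,100],[510,-620,-58,0,0,-1.36,100],[510,-620,-58,0,0,-1.36,100],[510,-620,-58,0,0,-1.36,100],[510,-620,-58,0,0,-1.36,100],[510,-620,-58,0,0,-1.36,100],[510,-620,-58,0,0,-1.36,100],[510,-620,-58,0,0,-1.36,100],[510,-620,-58,0,0,-1.36,100],[510,-620,-58,0,0,-1.36,100],[510,-620,-58,0,0,-1.36,100],[510,-620,-58,0,0,-1.36,100],[510,-620,-58,0,0,-1.36,100],[510,-620,-58,0,0,-1.36,100],[510,-620,-58,0,0,-1.36,100]]]'
python3 - <<'E'
from h import *
print(go((450,345,300),.486))
E
```

```text
t: 1.9
ee_pos: [469.1, 200.6, 299.1]
orientation: [-1.984, -2.436, 0.002]
ft_force: [-0.6, -0.7, -0.6]
width: 87.6
grasp_force: 0.0
(array([145.3,  10.6,  -0.9]), array([-0.001,  0.   , -0.282]))
```

```bash
python3 -m inch '[[[145,10.5,-1,0,0,-0.283,100],[145,10.5,-1,0,0,-0.283,100],[145,10.5,-1,0,0,-0.283,100],[145,10.5,-1,0,0,-0.283,100],[145,10.5,-1,0,0,-0.283,100],[145,10.5,-1,0,0,-0.283,100],[145,10.5,-1,0,0,-0.283,100]]]'
python3 - <<'E'
from h import *
from workcell import status,optics
o=status.get_obs(); d=optics.get_image("wrist"); f=d["frame"]; cv2.imwrite("pics/w1.png",f[:,:,::-1])
np.savez("pics/w1.npz",p=o["ee_pos"],r=o["orientation"],**d); print(o["ee_pos"],d["fx"],d["hand_eye"].round(3))
E
```

```text
t: 2.6
ee_pos: [451.0, 341.9, 300.6]
orientation: [1.627, 2.687, -0.001]
ft_force: [0.3, 0.4, 0.2]
width: 87.7
grasp_force: 0.0
[450.99925303 341.85268878 300.64072998] 297.4472064539042 [[ 1.00000e-03 -9.65000e-01 -2.61000e-01  7.20640e+01]
 [ 1.00000e+00  1.00000e-03 -0.00000e+00 -3.84000e-01]
 [ 0.00000e+00 -2.61000e-01  9.65000e-01 -1.42893e+02]
 [ 0.00000e+00  0.00000e+00  0.00000e+00  1.00000e+00]]
```

View pics/w1.png

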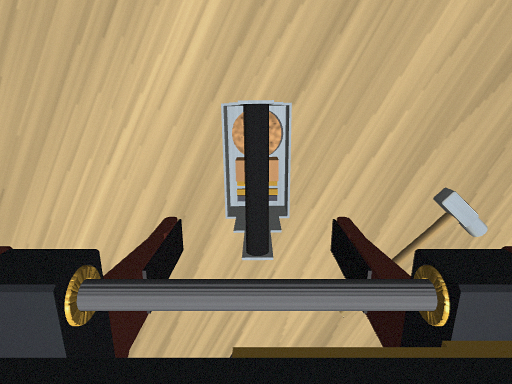

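The wrist view shows the bar upright between the fingers, from (256,104) to (257,256), so the tool is well aligned with it.

Run:
```python
from h import *
d=np.load("pics/w1.npz"); g=d["frame"].max(2); H=d["hand_eye"]; R=Ro.from_rotvec(d["r"]).as_matrix()
c=d["p"]+R@H[:3,3]
b=lambda u,v,z:(lambda w:c+w*(z-c[2])/w[2])(R@H[:3,:3]@[(u-d["cx"])/d["fx"],(v-d["cy"])/d["fy"],1])
E=[]
for v in (112,140,170,200,230,252):
    x=np.where(g[v,235:280]<45)[0]+235; print(v,x.min(),x.max()); E.append((x.min()+x.max())/2)
col=g[:,256]; print([(i,int(col[i])) for i in list(range(98,108))+list(range(248,266,1))])
A=b(E[0],104,167);B=b(E[-1],255,161);print(A,B,np.linalg.norm(A-B),(A+B)/2)
D=b(E[0],112,165)-b(E[-1],252,165); print("yaw bar",np.arctan2(-D[0],D[1]))
m=(A+B)/2; print(go((m[0],m[1],157),np.arctan2(-D[0],D[1])))
```

```text
112 244 268
140 245 268
170 245 268
200 245 268
230 246 268
252 247 267
[(98, 214), (99, 213), (100, 189), (101, 200), (102, 203), (103, 177), (104, 23), (105, 31), (106, 37), (107, 33), (248, 29), (249, 29), (250, 36), (251, 33), (252, 39), (253, 36), (254, 33), (255, 29), (256, 78), (257, 136), (258, 202), (259, 200), (260, 189), (261, 191), (262, 186), (263, 188), (264, 182), (265, 185)]
[414.7365586  408.96528839 167.        ] [486.01835789 274.92381767 161.        ] 151.93488993990863 [450.37745824 341.94455303 164.        ]
yaw bar 0.4893451606046238
(array([  0.2,  -0.7, 143.8]), array([-0.   ,  0.   , -0.007]))
```

```bash
python3 -m inch '[[[0,-0.7,45,0,0,-0.005,100],[0,-0.7,90,0,0,-0.005,100],[0,-0.7,125,0,0,-0.005,100],[0,-0.7,144,0,0,-0.005,100],[0,-0.7,144,0,0,-0.005,100],[0,-0.7,144,0,0,-0.005,100],[0,-0.7,144,0,0,-0.005,0],[0,-0.7,144,0,0,-0.005,0],[0,-0.7,144,0,0,-0.005,0],[0,-0.7,144,0,0,-0.005,0],[0,-0.7,144,0,0,-0.005,0],[0,-0.7,144,0,0,-0.005,0],[0,-0.7,144,0,0,-0.005,0],[0,-0.7,144,0,0,-0.005,0],[0,-0.7,144,0,0,-0.005,0]]]'
```

```text
t: 4.15
ee_pos: [450.0, 343.4, 156.6]
orientation: [-1.618, -2.693, 0.0]
ft_force: [-0.2, 0.2, -0.1]
width: 23.7
grasp_force: 30.0
```

```bash
python3 -m inch '[[[0,0,-3,0,0,0,0],[0,0,-8,0,0,0,0],[0,0,-15,0,0,0,0],[0,0,-25,0,0,0,0],[0,0,-38,0,0,0,0],[0,0,-53,0,0,0,0],[0,0,-68,0,0,0,0],[0,0,-83,0,0,0,0],[0,0,-98,0,0,0,0],[0,0,-113,0,0,0,0],[0,0,-126,0,0,0,0],[0,0,-136,0,0,0,0],[0,0,-142,0,0,0,0],[0,0,-145,0,0,0,0],[0,0,-145,0,0,0,0],[0,0,-145,0,0,0,0]]]'
python3 - <<'E'
from h import *
print(go((520,-54,302),.004)); print(go((520,130,302),.24))
from workcell import optics
cv2.imwrite("pics/s2.png",optics.get_image("side")["frame"][:,:,::-1])
E
```

```text
t: 5.75
ee_pos: [449.9, 343.2, 301.1]
orientation: [-1.617, -2.693, 0.002]
ft_force: [-0.0, 0.2, -3.4]
width: 23.4
grasp_force: 30.0
(array([-383.6, -124.7,   -0.7]), array([-0.001,  0.   ,  0.485]))
(array([-221.2,  -38.2,   -0.8]), array([-0.001,  0.   ,  0.249]))
```

View pics/s2.png

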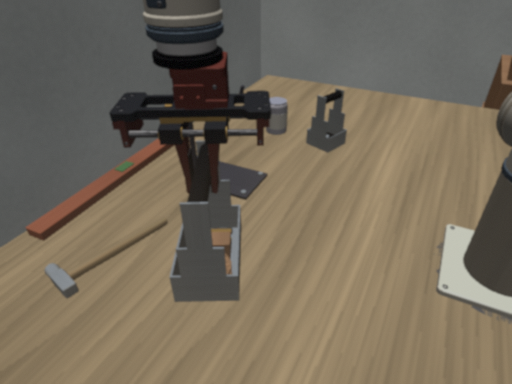

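```bash
python3 -m inch '[[[-3,-1,0,0,0,0.004,0],[-12,-4,0,0,0,0.015,0],[-26,-8,0,0,0,0.032,0],[-45,-15,0,0,0,0.057,0],[-69,-22,0,0,0,0.087,0],[-96,-31,0,0,0,0.121,0],[-126,-41,0,0,0,0.16,0],[-159,-52,0,0,0,0.2,0],[-192,-62,0,0,0,0.243,0],[-225,-73,0,0,0,0.285,0],[-258,-84,0,0,0,0.325,0],[-288,-94,0,0,0,0.364,0],[-315,-103,0,0,0,0.398,0],[-339,-110,0,0,0,0.428,0],[-358,-117,0,0,0,0.453,0],[-372,-121,0,0,0,0.47,0],[-381,-124,0,0,0,0.481,0],[-384,-125,0,0,0,0.485,0],[-384,-125,0,0,0,0.485,0],[-384,-125,0,0,0,0.485,0]]]'
python3 - <<'E'
from h import *
from workcell import status,optics
print(go((672,-56,302),.004))
d=optics.get_image("top"); f=d["frame"]
w=optics.get_image("wrist")["frame"]
cv2.imwrite("pics/m3.png",cv2.hconcat([cv2.resize(f[90:280,190:360],(400,447)),cv2.resize(w,(400,447))])[:,:,::-1])
E
```

```text
t: 7.8
ee_pos: [520.0, -53.7, 301.6]
orientation: [-2.216, -2.226, -0.0]
ft_force: [-0.7, -0.4, -4.4]
width: 23.7
grasp_force: 30.0
(array([ -3. , 152. ,  -0.4]), array([-0.   , -0.   ,  0.001]))
```

View pics/m3.png

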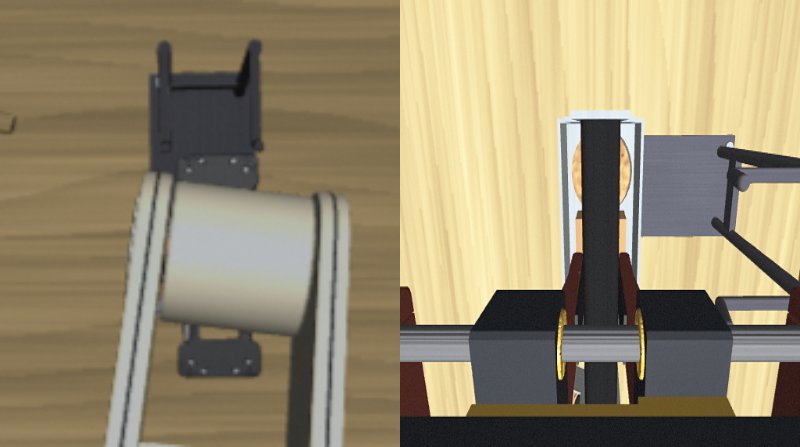

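Tote is level and lined up with the stand. Next: move forward over the prongs, then lower.

```bash
python3 -m inch '[[[0,2,0,0,0,0,0],[0,7,0,0,0,0,0],[-1,15,0,0,0,0,0],[-1,27,0,0,0,0,0],[-2,42,0,0,0,0,0],[-2,58,0,0,0,0,0],[-3,76,0,0,0,0,0],[-3,94,0,0,0,0,0],[-3,110,0,0,0,0,0],[-3,125,0,0,0,0,0],[-3,137,0,0,0,0,0],[-3,145,0,0,0,0,0],[-3,150,0,0,0,0,0],[-3,152,0,0,0,0,0],[-3,152,0,0,0,0,0],[-3,152,0,0,0,0,0]]]' && python3 -m inch '[[[0,0,2,0,0,0,0],[0,0,6,0,0,0,0],[0,0,12,0,0,0,0],[0,0,18,0,0,0,0],[0,0,24,0,0,0,0],[0,0,30,0,0,0,0],[0,0,36,0,0,0,0],[0,0,41,0,0,0,0],[0,0,45,0,0,0,0],[0,0,48,0,0,0,0],[0,0,50,0,0,0,0],[0,0,52,0,0,0,0],[0,0,53,0,0,0,0],[0,0,54,0,0,0,0],[0,0,54,0,0,0,0],[0,0,54,0,0,0,0]]]'
python3 - <<'E'
from h import *
from workcell import optics
cv2.imwrite("pics/s4.png",cv2.resize(optics.get_image("side")["frame"][40:240,130:330],(600,600))[:,:,::-1])
E
```

```text
t: 9.5
ee_pos: [671.8, -56.7, 301.7]
orientation: [-2.217, -2.226, 0.0]
ft_force: [-0.8, -1.3, -4.5]
width: 23.5
grasp_force: 30.0
t: 11.1
ee_pos: [672.2, -56.7, 247.8]
orientation: [2.217, 2.226, 0.0]
ft_force: [0.1, 0.2, -3.2]
width: 23.2
grasp_force: 30.0
```

View pics/s4.png

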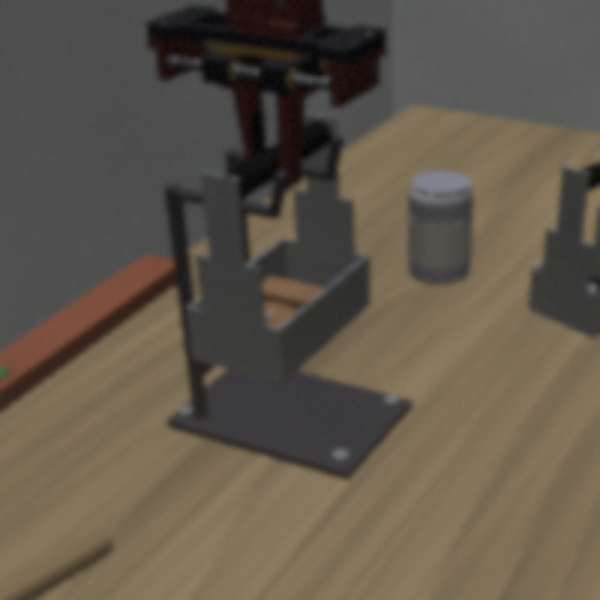

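The bar lies over both prongs, behind the upturned tips, with the tray level. The last few millimetres down come next.

```bash
python3 -m inch '[[[0,0,1,0,0,0,0],[0,0,2,0,0,0,0],[0,0,3,0,0,0,0],[0,0,3.5,0,0,0,0],[0,0,3.5,0,0,0,0],[0,0,3.5,0,0,0,0]]]'
```

```text
t: 11.75
ee_pos: [672.2, -56.7, 244.2]
orientation: [-2.217, -2.226, 0.0]
ft_force: [-0.8, 0.6, -3.9]
width: 23.2
grasp_force: 30.0
```

```bash
python3 -m inch '[[[0,0,0.5,0,0,0,0],[0,0,1,0,0,0,0],[0,0,1.5,0,0,0,0],[0,0,1.5,0,0,0,0],[0,0,1.5,0,0,0,0]]]'
```

```text
t: 12.25
ee_pos: [672.3, -56.7, 243.3]
orientation: [2.217, 2.226, 0.001]
ft_force: [-2.0, 0.1, 2.1]
width: 22.8
grasp_force: 30.0
```

Contact: the vertical wrist force went from -3.9 N to +2.1 N, so the prongs carry the tote. Release it and wait.

```bash
python3 -m inch '[[[0,0,0,0,0,0,32],[0,0,0,0,0,0,36],[0,0,0,0,0,0,45],[0,0,0,0,0,0,60],[0,0,0,0,0,0,75],[0,0,0,0,0,0,75],[0,0,0,0,0,0,75],[0,0,0,0,0,0,75],[0,0,0,0,0,0,75],[0,0,0,0,0,0,75]]]'
```

```text
t: 13.25
ee_pos: [672.2, -56.7, 242.7]
orientation: [2.217, 2.226, 0.0]
ft_force: [0.2, -0.3, -0.5]
width: 66.1
grasp_force: 0.0
```

```bash
python3 -m inch '[[[0,0,-8,0,0,0,75],[0,0,-20,0,0,0,75],[0,0,-35,0,0,0,75],[0,0,-55,0,0,0,75],[0,0,-75,0,0,0,75],[0,0,-95,0,0,0,75],[0,0,-110,0,0,0,75],[0,0,-120,0,0,0,75],[0,0,-120,0,0,0,75],[0,0,-120,0,0,0,75],[0,0,-120,0,0,0,75],[0,0,-120,0,0,0,75],[0,0,-120,0,0,0,75],[0,0,-120,0,0,0,75],[0,0,-120,0,0,0,75],[0,0,-120,0,0,0,75]]]'
python3 - <<'E'
from workcell import optics
import cv2
a=cv2.resize(optics.get_image("side")["frame"][40:240,130:330],(400,400))
b=cv2.resize(optics.get_image("wrist")["frame"],(400,400))
cv2.imwrite("pics/s5.png",cv2.hconcat([a,b])[:,:,::-1])
E
```

```text
t: 14.85
ee_pos: [672.1, -56.7, 362.6]
orientation: [-2.217, -2.226, 0.0]
ft_force: [0.2, -0.1, 0.3]
width: 65.9
grasp_force: 0.0
```

View pics/s5.png

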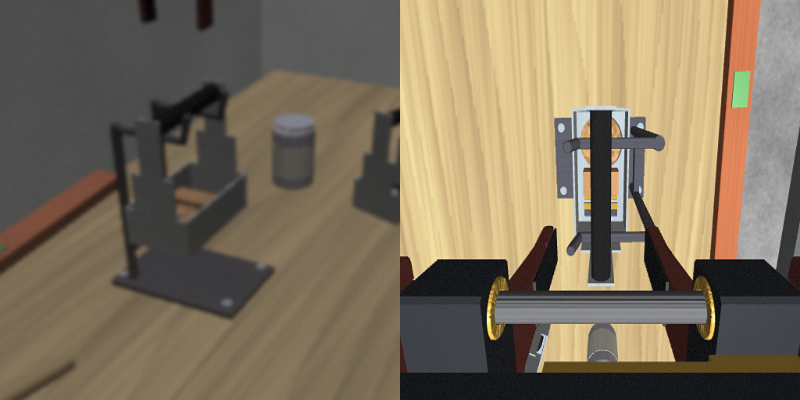

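The tote hangs level across both prongs, clear of the base and of the gripper. Next I let any swing die out and check that it is at rest.

```bash
python3 -m inch '[[[0,0,-10,0,0,0,75],[0,0,-20,0,0,0,75],[0,0,-20,0,0,0,75],[0,0,-20,0,0,0,75],[0,0,-20,0,0,0,75],[0,0,-20,0,0,0,75],[0,0,-20,0,0,0,75],[0,0,-20,0,0,0,75],[0,0,-20,0,0,0,75],[0,0,-20,0,0,0,75],[0,0,-20,0,0,0,75],[0,0,-20,0,0,0,75],[0,0,-20,0,0,0,75],[0,0,-20,0,0,0,75],[0,0,-20,0,0,0,75],[0,0,-20,0,0,0,75],[0,0,-20,0,0,0,75],[0,0,-20,0,0,0,75],[0,0,-20,0,0,0,75],[0,0,-20,0,0,0,75]]]'
python3 - <<'E'
from workcell import optics, ctrl
import numpy as np, cv2
F=[cv2.GaussianBlur(optics.get_image("side")["frame"],(5,5),0).astype(int) for _ in range(6)]
m=[int(np.abs(f-F[0])[90:170,180:260].max()) for f in F[1:]]; print(m)
if max(m)<20: print(ctrl.close_job())
E
```

```text
t: 16.95
ee_pos: [672.2, -56.7, 382.7]
orientation: [2.217, 2.226, 0.0]
ft_force: [-0.2, 0.1, 0.6]
width: 66.0
grasp_force: 0.0
[2, 3, 3, 3, 2]
the job is handed in; nothing more can be done
None
```

The long tote hangs level and at rest by its handle across both prongs, released and clear of the base; I never approached the short tote or the tin, and the job was handed in at about 17 s (no verdict was returned).

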